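# Stack the tool cases against the instrument chest

### The job

Put the three grey tool cases away as one stack: first lay the largest on the bench with a long side pushed flush against the plain long side of the steel chest (the side facing the robot), not sticking out past the chest's ends; then set the middle case on it, then the smallest on that, each lying lid up with nothing overhanging the case below. Set the cases down without dropping them, and leave the jar, wire spool, bottle and carton where they stand.

Things in the scene. Friction and masses are not known exactly. Their poses are not given: they have to be found in the camera images.
- large_case: The largest of three loose, alike grey tool cases: flat box 124 long x 68 wide x 44 high, about 0.36 kg (sliding it takes 2 to 8 N); dark lid seam, two latches on one long side. Origin: centre of its underside; x along its length, y across its width (latches on -y), z up. Starts lying flat on the bench, lid up, any yaw, in one of three places (left, right, or in front of the chest).
- middle_case: The middle one of three loose, alike grey tool cases: flat box 96 long x 52 wide x 36 high, about 0.28 kg; dark lid seam, two latches on one long side. Origin: centre of its underside; x along its length, y across its width (latches on -y), z up. Starts lying flat on the bench, lid up, any yaw, in one of three places (left, right, or in front of the chest).
- small_case: The smallest of three loose, alike grey tool cases: flat box 74 long x 38 wide x 30 high, about 0.16 kg; dark lid seam, two latches on one long side. Origin: centre of its underside; x along its length, y across its width (latches on -y), z up. Starts lying flat on the bench, lid up, any yaw, in one of three places (left, right, or in front of the chest).
- chest: Long low dark steel instrument chest, fixed to the bench: 120 (x) x 260 (y, its length) x 42 high, flat top and upright sides. Origin: centre of its underside. Its plain long side, at x = -60 in its own frame, looks towards the robot; latches and carrying handle are on the far side (+x).
- screw_jar: Bystander: glass jar with steel lid, 56 diameter, 85 high, loose. Origin: centre of its underside.
- wire_spool: Bystander: spool of copper wire standing on its flange, 64 diameter, 50 high, loose. Origin: centre of its underside.
- oil_bottle: Bystander: white plastic bottle, 48 diameter, 150 high, loose. Origin: centre of its underside.
- carton: Bystander: open cardboard carton, 90 (x) x 110 (y) x 50 high, loose. Origin: centre of its underside.
- middle_case_corner0 (a point): Bottom corner of the middle case, at x +48, y +26 mm in the case's frame.
- middle_case_corner1 (a point): Bottom corner of the middle case, at x +48, y -26 mm in the case's frame.
- middle_case_corner2 (a point): Bottom corner of the middle case, at x -48, y -26 mm in the case's frame.
- middle_case_corner3 (a point): Bottom corner of the middle case, at x -48, y +26 mm in the case's frame.
- small_case_corner0 (a point): Bottom corner of the smallest case, at x +37, y +19 mm in the case's frame.
- small_case_corner1 (a point): Bottom corner of the smallest case, at x +37, y -19 mm in the case's frame.
- small_case_corner2 (a point): Bottom corner of the smallest case, at x -37, y -19 mm in the case's frame.
- small_case_corner3 (a point): Bottom corner of the smallest case, at x -37, y +19 mm in the case's frame.

How it is judged:
On the way, in this order (a step that is already met when the one before it is completed fails the run):
1. the largest case lies flat, flush against the plain long side of the chest (x of large_case in the frame of chest between -0.0975 and -0.091 m and y of large_case in the frame of chest between -0.07 and 0.07 m and height (world z) of large_case between -0.003 and 0.003 m and angle between the x axis of large_case and the y axis of chest, either way round below 0.03 rad and angle between large_case's own z axis and vertical below 0.05 rad), for 0.2 s.
2. the middle case lies fully supported on the largest (x of middle_case_corner0 in the frame of large_case between -0.064 and 0.064 m and y of middle_case_corner0 in the frame of large_case between -0.036 and 0.036 m and x of middle_case_corner1 in the frame of large_case between -0.064 and 0.064 m and y of middle_case_corner1 in the frame of large_case between -0.036 and 0.036 m and x of middle_case_corner2 in the frame of large_case between -0.064 and 0.064 m and y of middle_case_corner2 in the frame of large_case between -0.036 and 0.036 m and x of middle_case_corner3 in the frame of large_case between -0.064 and 0.064 m and y of middle_case_corner3 in the frame of large_case between -0.036 and 0.036 m and z of middle_case in the frame of large_case between 0.041 and 0.047 m and angle between middle_case's own z axis and vertical below 0.05 rad), for 0.2 s.
3. the smallest case lies fully supported on the middle one (x of small_case_corner0 in the frame of middle_case between -0.05 and 0.05 m and y of small_case_corner0 in the frame of middle_case between -0.028 and 0.028 m and x of small_case_corner1 in the frame of middle_case between -0.05 and 0.05 m and y of small_case_corner1 in the frame of middle_case between -0.028 and 0.028 m and x of small_case_corner2 in the frame of middle_case between -0.05 and 0.05 m and y of small_case_corner2 in the frame of middle_case between -0.028 and 0.028 m and x of small_case_corner3 in the frame of middle_case between -0.05 and 0.05 m and y of small_case_corner3 in the frame of middle_case between -0.028 and 0.028 m and z of small_case in the frame of middle_case between 0.033 and 0.039 m and angle between small_case's own z axis and vertical below 0.05 rad), for 0.2 s.
At the end, for the whole second after the job is handed in: Largest case flat on the bench, long side within 3.5 mm of the chest's plain side, parallel within 0.03 rad, at most 2 mm past the chest's ends; middle case on it, smallest on that, all lid up, no bottom corner more than 2 mm outside the case below; all at rest (all of step 1 and all of step 2 and all of step 3 and linear speed of each of large_case, middle_case, small_case below 0.02 m/s and angular speed of each of large_case, middle_case, small_case below 0.1 rad/s); the robot touches nothing.
It fails at once if the jar was shifted by more than 20 mm or tipped (distance of screw_jar from where it was at the start of the episode above 0.02 m or angle between screw_jar's own z axis and vertical above 0.3 rad).
It fails at once if the spool was shifted by more than 20 mm or tipped (distance of wire_spool from where it was at the start of the episode above 0.02 m or angle between wire_spool's own z axis and vertical above 0.3 rad).
It fails at once if the bottle was shifted by more than 20 mm or tipped (distance of oil_bottle from where it was at the start of the episode above 0.02 m or angle between oil_bottle's own z axis and vertical above 0.3 rad).
It fails at once if the carton was shifted by more than 20 mm or tipped (distance of carton from where it was at the start of the episode above 0.02 m or angle between carton's own z axis and vertical above 0.3 rad).
It fails at once if a case was dropped (falling free faster than 0.5 m/s, over about 13 mm) ((linear speed of large_case above 0.5 m/s and contact force between the fingers and large_case below 0.05 N) or (linear speed of middle_case above 0.5 m/s and contact force between the fingers and middle_case below 0.05 N) or (linear speed of small_case above 0.5 m/s and contact force between the fingers and small_case below 0.05 N)).
It also fails if it takes over 72 s, if anything falls off the work surface, if the arm or the gripper's body presses on something with over 40 N, if the wrist force passes 120 N, or if a joint passes its speed limit or range.

### The arm

A 6-joint arm with a two-finger parallel gripper is mounted at the origin on the work surface. World frame = base frame: x ahead of the robot, y to its left, z up, the work surface at z = 0. Lengths are in m, angles in rad, forces in N, time in s.
With the tool pointing down it reaches from about 0.35 to 0.975 m from the base axis. Payload 4.9 kg.
Tool frame: the origin (TCP) lies on the centre line of the jaws, within the pads' length; the fingertips stand manip.tip_reach ahead of it and the grasp point (between the pads) is the TCP (manip.tip_reach is the distance from the TCP to the fingertips, in m); z points along the fingers, y is the line along which they close (so a half turn about z gives the same grasp; the last joint's range is limited). The gripper opens to 85 mm and grips with 20 to 120 N. Pads are 22 mm wide; open, the fingers measure 114 mm over their backs; the gripper's body (76 mm by 85 mm) begins 54 mm behind the grasp point. The pads swing forward as they close: fully open they stand 13 mm farther back than shut.
Start: joints at [-1.275, 0.053, 1.613, -0, 1.476, -0.119], TCP at [0.252, -0.572, 0.25] pointing down, gripper open.
Joint ranges: [-3.01, 3.01], [-1.01, 2.22], [0.06, 2.58], [-1.02, 4.17], [0.09, 2.62], [-3.14, 3.14]. Speed limits (rad/s): [2.57, 2.57, 3.14, 3.14, 3.14, 3.14].

### API

Orientations are given as a unit quaternion [w, x, y, z].
In Python, from plant import manip gives the robot as it stands. The module is installed in compiled form; this text tells all that it offers.
- The arm moves only by the tool move_arm, never from a script. Its argument "rows" is a list of rows, each a list of 7 numbers: the shift along the tool's x, y, z in cm, then the turn, a rotation vector about the tool's x, y, z in degrees, then the opening, from -1 (shut) to 1 (fully open). In form: [[tx, ty, tz, ax, ay, az, jaw], ...]. A call has 1 to 20 rows; each row shifts and turns the commanded pose from where the row before left it, along the tool's axes as they then stand; what a row does not reach is not made up. A row lasts 1/12 s, in which the tool goes at most 41.7 mm and 7.16 degrees, less where a joint would pass 70% of its speed; a pose out of reach is approached as far as the arm can. A call is refused whole if a number of a shift passes 4.17 or a number of a turn 7.16, either way. A call with a gripper value outside its range is refused whole. The fingers move at their own pace and stop on an object; the grip force is fixed at half the most. Time passes only in rows, so rows that do not move let the fingers close. It gives the time, the measured TCP pose, the force, the opening and the grip force at its end, in the units of the state.
- manip.state(): the state, without advancing time (a new reading comes with each control period).
- manip.grab_frame(name): name is "scene" or "top"; returns a dict with "img" (420x560x3 uint8, blue, green, red), "mtx" (3x3 intrinsics, pixels), "k1" (the pictures are not rectified: a ray, as slopes to the right and down, at radius r is drawn at 1 + k1 r^2 times it, then the intrinsics apply), "R" (3x3) and "t" (3): a world point X has camera coordinates R X + t. Camera axes: x right, y down, z forward; pixel columns grow to the right and rows downward; lengths in m; the calibration is good to about 2 mm. A picture is of the moment at which its call begins. There is no depth.
- manip.job_done(): hands the job in; it is judged then, once.
The state is a dict: "time": time; "joint_pos": joint angles; "joint_vel": joint speeds; "joint_efforts": joint torques, N m; "tool_pos": TCP position; "tool_rot": TCP orientation; "contact_force": force on the tool from outside, world axes, zero at the start; "ft_torque": the same for the moment, N m; "gripper_width": opening from 0.0 (shut) to 1.0 (fully open); "grasp_force": force on a finger pad.
Only numpy, scipy, OpenCV 4.12 (cv2) and the standard library are available. Lean on these libraries where they do the work, as an engineer would, in place of code of your own. Each camera call takes 0.05 s, during which the arm holds its last target. There are 200 camera calls.

## Working session

There is one attempt and no reset: what is moved stays moved. The work goes in short steps, Python scripts to look and compute and a tool call to move; the robot and the scene stay as the last step left them, time stands still between calls to the robot, and variables do not carry over. Pictures are saved under pics/ and viewed, at most 10 in all, crops included, and the job is handed in when it is done.

Besides the shell and the picture viewer there is one more tool, called as name(argument=value, ...), one argument or row to a line, values as JSON. move_arm: Moves the arm, as the interface text tells. Its arguments: {"type":"object","properties":{"rows":{"type":"array","items":{"type":"array","items":{"type":"number"}}}},"required":["rows"]}

```bash
mkdir -p pics; python3 - <<'E'
from plant import manip
import cv2,numpy as np
print(manip.state(),manip.tip_reach)
for n in("scene","top"):
    f=manip.grab_frame(n);cv2.imwrite(f"pics/{n}0.png",f["img"]);np.savez(f"{n}0.npz",**f)
    print(n,f["mtx"].tolist(),f["k1"],f["R"].round(3).tolist(),f["t"],(-f["R"].T@f["t"]).round(3))
E
```

```text
{'time': 0.0, 'joint_pos': array([-1.27501462e+00,  5.33635028e-02,  1.61429537e+00,  2.52564741e-06,
        1.47599806e+00, -1.19012364e-01]), 'joint_vel': array([-0.00116913, -0.00076312, -0.00020793,  0.00152743,  0.00171819,
       -0.00018865]), 'joint_efforts': array([ 3.97550912e-04, -3.93674397e+01, -3.70178246e+01, -3.78607319e-05,
        6.85645049e-03,  2.04085239e-05]), 'tool_pos': array([ 0.25169835, -0.57143952,  0.24905804]), 'tool_rot': array([-1.02822051e-03,  9.78569718e-01,  2.05913190e-01, -8.98543633e-05]), 'contact_force': array([-0.98134595,  0.58277286,  0.14292551]), 'ft_torque': array([-1.89857480e-05, -1.22350510e-02, -4.34543387e-02]), 'grasp_force': 0.0, 'gripper_width': 1.001873910743839} 0.019
scene [[447.7204932529012, 0.0, 277.09839778295833], [0.0, 447.7204932529012, 211.72231472804447], [0.0, 0.0, 1.0]] -0.015610770576957254 [[-0.306, 0.952, 0.021], [0.591, 0.207, -0.78], [-0.747, -0.226, -0.626]] [ 0.16831573 -0.30120883  1.47890786] [1.334 0.236 0.687]
top [[487.2889924658432, 0.0, 281.5567942420218], [0.0, 487.2889924658432, 204.1241421412977], [0.0, 0.0, 1.0]] -0.1552011570273432 [[-0.014, -1.0, 0.001], [-0.992, 0.014, -0.128], [0.128, -0.003, -0.992]] [-0.01901676  0.54606667  1.09764277] [ 0.401 -0.023  1.159]
```

View pics/scene0.png

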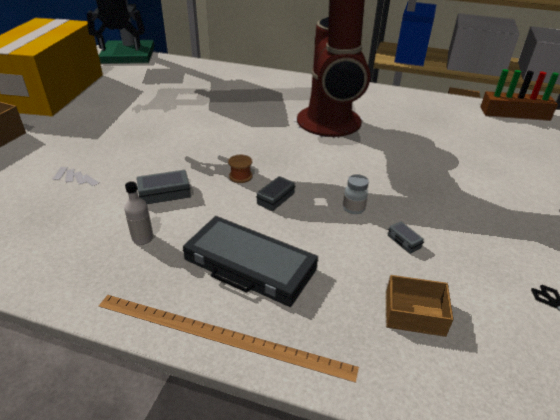

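View pics/top0.png

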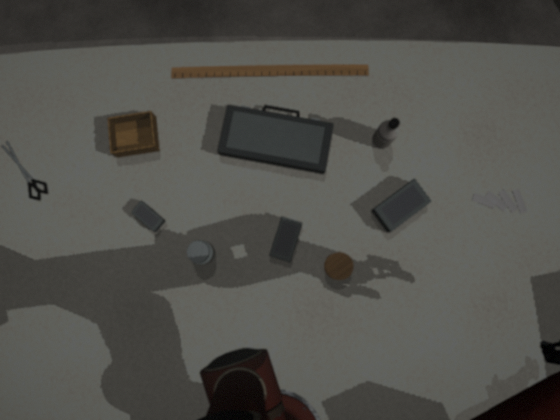

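The top view (up = +x, right = −y) shows the chest at (276,138), the large case at (402,205), the middle one at (286,240) and the small one at (148,215). The jar is at (200,250), the spool at (338,265), the bottle at (385,133) and the carton at (134,133). In the scene view the large case is at (163,187), the middle at (276,193), the small at (405,237) and the chest at (250,258).

```bash
python3 - <<'E'
import cv2,numpy as np
t=np.load("top0.npz")["img"];s=np.load("scene0.npz")["img"]
def crop(im,c,w,g):
    x,y=c;return cv2.convertScaleAbs(cv2.resize(im[y-w:y+w,x-w:x+w],(260,260),interpolation=cv2.INTER_NEAREST),alpha=g)
a=np.hstack([crop(t,c,38,1.8) for c in((402,205),(286,240),(148,215))])
b=np.hstack([crop(s,c,38,1.3) for c in((163,187),(276,193),(405,237))])
cv2.imwrite("pics/crops.png",np.vstack([a,b]))
for n,im,P in(("t",t,[(402,205),(286,240),(148,215),(276,138),(250,200),(300,250),(420,205),(395,230)]),("s",s,[(163,180),(165,194),(276,188),(405,233),(250,250)])):
    for p in P: print(n,p,im[p[1],p[0]])
E
```

```text
t (402, 205) [52 50 49]
t (286, 240) [40 39 39]
t (148, 215) [53 52 50]
t (276, 138) [60 60 57]
t (250, 200) [ 95 100 100]
t (300, 250) [66 71 72]
t (420, 205) [55 55 52]
t (395, 230) [77 81 84]
s (163, 180) [77 71 70]
s (165, 194) [38 38 35]
s (276, 188) [49 44 45]
s (405, 233) [82 77 78]
s (250, 250) [90 90 86]
```

View pics/crops.png

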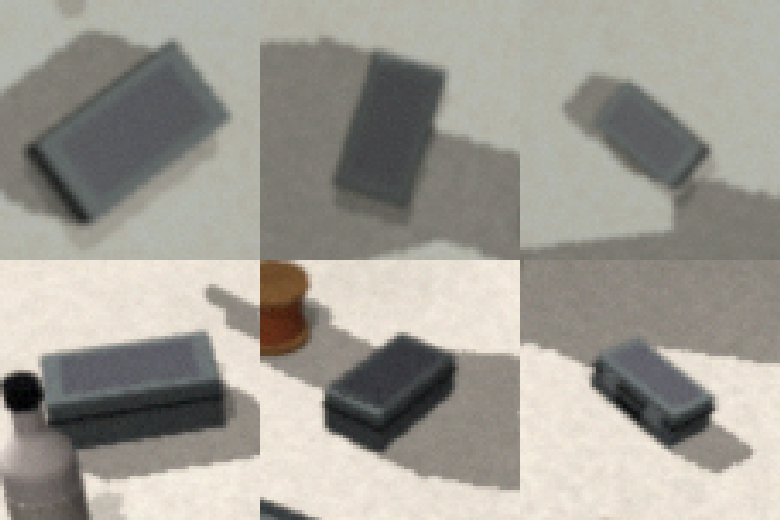

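The crops show clear lids with darker sides. The large lid is at about (402,205) in top, and the middle lid lies in the arm's shadow. Cases are cool-tinted and the bench is warm, so I'll mask by B−R.

```bash
cat > h.py <<'E'
import cv2,numpy as np
def ray(f,uv):
    p=cv2.undistortPoints(np.float64(uv).reshape(-1,1,2),f["mtx"],np.array([float(f["k1"]),0,0,0,0]))[:,0]
    d=np.c_[p,np.ones(len(p))]@f["R"]; return -f["R"].T@f["t"],d/np.linalg.norm(d,axis=1)[:,None]
def plane(f,uv,z):
    o,d=ray(f,uv); return o+d*((z-o[2])/d[:,2])[:,None]
def tri(f,u,g,v):
    o,d=ray(f,[u]);p,e=ray(g,[v]);d=d[0];e=e[0]
    k=np.linalg.lstsq(np.c_[d,-e],p-o,rcond=None)[0]
    a=o+k[0]*d;b=p+k[1]*e; return (a+b)/2,np.linalg.norm(a-b)
def pix(f,X):
    X=np.float64(X).reshape(-1,3)
    return cv2.projectPoints(X,cv2.Rodrigues(f["R"])[0],f["t"],f["mtx"],np.array([float(f["k1"]),0,0,0,0]))[0][:,0]
def lid(f,c,w,thr=None,cool=0):
    im=f["img"];x,y=c;x0=max(x-w,0);y0=max(y-w,0)
    a=cv2.GaussianBlur(cv2.resize(im[y0:y+w,x0:x+w],None,fx=4,fy=4,interpolation=cv2.INTER_CUBIC),(0,0),2.5).astype(float)
    m=(a[...,0]-a[...,2]>cool)
    if thr: m&=a.mean(2)>thr
    m=cv2.morphologyEx(m.astype(np.uint8),cv2.MORPH_OPEN,np.ones((9,9)))
    cs=cv2.findContours(m,0,2)[0]; k=max(cs,key=cv2.contourArea)
    full=lambda q:(np.float64(q).reshape(-1,2)+.5)/4-.5+[x0,y0]
    h=cv2.convexHull(k)
    q=cv2.approxPolyN(h,4,ensure_convex=True) if hasattr(cv2,"approxPolyN") else cv2.boxPoints(cv2.minAreaRect(k))
    return full(q),full(h),cv2.contourArea(k)/16,m,a
E
python3 - <<'E'
from h import *
t=dict(np.load("top0.npz"));s=dict(np.load("scene0.npz"))
out=[]
for f,C in((t,[((402,205),38),((286,240),38),((148,215),38),((276,138),70)]),(s,[((163,187),38),((276,193),38),((405,237),38),((250,258),80)])):
    r=[]
    for c,w in C:
        q,h,A,m,a=lid(f,c,w,None,-1)
        x0,y0=c[0]-w,c[1]-w
        v=cv2.convertScaleAbs(a,alpha=1.6)
        for p in q: cv2.circle(v,tuple(int(i) for i in (p-[x0,y0]+.5)*4),4,(0,0,255),-1)
        cs=cv2.findContours(m,0,2)[0];cv2.drawContours(v,cs,-1,(0,255,0),1)
        r.append(cv2.resize(v,(200,200)))
        g=a.mean(2)[m>0]; print(c,A,np.percentile(g,[5,20,35,50,80,95]).round(),q.round(1).tolist())
    out.append(np.hstack(r))
cv2.imwrite("pics/m.png",np.vstack(out))
E
```

```text
(402, 205) 1435.78125 [48. 50. 50. 51. 56. 59.] [[430.9, 200.9], [387.9, 232.9], [371.9, 209.6], [414.4, 177.4]]
(286, 240) 809.21875 [39. 39. 40. 40. 42. 46.] [[301.4, 221.4], [290.4, 261.4], [268.6, 255.4], [281.6, 216.9]]
(148, 215) 457.09375 [51. 52. 53. 53. 55. 57.] [[163.9, 220.1], [154.1, 232.9], [130.6, 211.9], [141.1, 199.6]]
(276, 138) 5152.21875 [35. 38. 51. 58. 59. 59.] [[332.9, 121.1], [323.9, 172.4], [217.1, 152.6], [227.9, 103.4]]
(163, 187) 1296.625 [25. 36. 39. 69. 78. 91.] [[191.6, 195.9], [134.6, 205.4], [137.1, 176.6], [184.4, 169.6]]
(276, 193) 737.34375 [24. 31. 39. 45. 51. 66.] [[302.1, 186.4], [271.9, 210.1], [248.6, 198.9], [277.9, 176.1]]
(405, 237) 581.4375 [28. 42. 58. 77. 82. 89.] [[427.9, 243.1], [409.9, 252.9], [381.1, 229.4], [400.6, 220.9]]
(250, 258) 6340.53125 [17. 32. 47. 57. 89. 91.] [[322.9, 258.1], [290.4, 305.9], [168.1, 259.6], [214.9, 215.9]]
```

View pics/m.png

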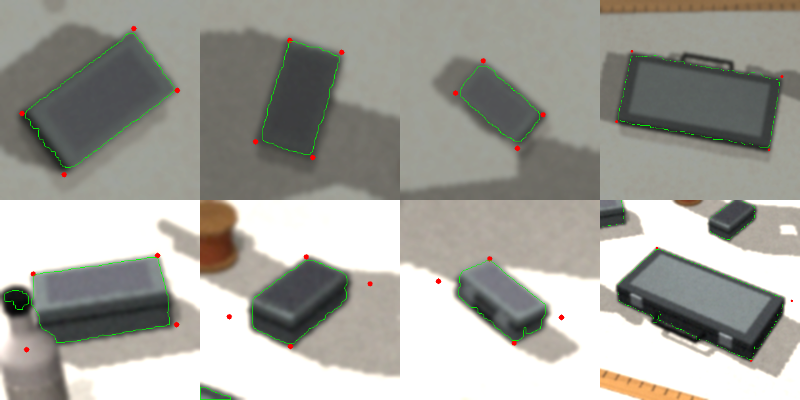

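The green masks follow the lids well in the top view (large, middle, small, chest). In the scene view they include the sides, so I'll threshold on brightness there.

```bash
cat >> h.py <<'E'
def rect(f,c,w,z,thr=None,cool=-1):
    im,h=lid(f,c,w,thr,cool)[:2]
    P=plane(f,h,z)[:,:2]
    (cx,cy),(a,b),ang=cv2.minAreaRect(np.float32(P*1000))
    if a<b: a,b,ang=b,a,ang+90
    return np.array([cx,cy])/1000,a,b,(ang+90)%180-90
E
python3 - <<'E'
from h import *
t=dict(np.load("top0.npz"));s=dict(np.load("scene0.npz"))
for n,z,a,w,ta,b,tb in(("L",.044,(402,205),38,45,(163,187),55),("M",.036,(286,240),38,None,(276,193),41),("S",.030,(148,215),38,47,(405,237),62),("C",.042,(276,138),70,None,None,0)):
    r=rect(t,a,w,z,ta);print(n,"top",r[0].round(4),np.round(r[1:],1))
    if b:
        q=rect(s,b,34,z,tb);print("  scene",q[0].round(4),np.round(q[1:],1))
        X,g=tri(t,pix(t,[*r[0],z])[0],s,pix(s,[*q[0],z])[0]);print("  tri",X.round(4),round(g,4))
# scene chest top outline
q,h,A,m,a=lid(s,(250,258),80,None,-1)
print("plane scene chest corner quad",lid(s,(250,255),80,None,-1)[0].round(1).tolist())
# bystanders rough
for n,c,z in(("jar",(200,250),.085),("spool",(338,265),.05),("bottle",(390,125),.15),("carton",(134,133),.05)): print(n,plane(t,[c],z)[0].round(3))
E
```

```text
L top [ 0.5411 -0.3086] [121.2  67.1 -55.3]
  scene [ 0.5426 -0.3059] [121.8  65.8 -54.9]
  tri [ 0.5409 -0.3081  0.0426] 0.0019
M top [ 0.4655 -0.0349] [ 94.6  49.4 -18.2]
  scene [ 0.4705 -0.0324] [ 97.5  51.  -17.3]
  tri [ 0.4655 -0.0344  0.0322] 0.001
S top [0.5235 0.2912] [72.9 38.3 48.5]
  scene [0.5293 0.29  ] [71.4 48.1 49.1]
  tri [0.524  0.2913 0.0261] 0.002
C top [ 0.7045 -0.0136] [255.1 125.   79.2]
plane scene chest corner quad [[322.9, 258.1], [290.4, 305.9], [168.1, 259.6], [214.9, 215.9]]
jar [0.44  0.155 0.085]
spool [ 0.403 -0.153  0.05 ]
bottle [ 0.7   -0.263  0.15 ]
carton [0.719 0.322 0.05 ]
```

Heights and centres agree in both views. Now turning to the large case's yaw (tool x at 124.7°) and moving over it.

move_arm(
  rows=[
    [0,0,0,0,0,-6.73,1],
    [0,0,0,0,0,-6.73,1],
    [0,0,0,0,0,-6.73,1],
    [0,0,0,0,0,-6.73,1],
    [0,0,0,0,0,-6.73,1],
    [0,0,0,0,0,-6.73,1],
    [0,0,0,0,0,-6.73,1],
    [0,0,0,0,0,-6.73,1],
    [0,0,0,0,0,-6.73,1],
    [0,0,0,0,0,-6.73,1],
    [0,0,0,0,0,-6.73,1],
    [0,0,0,0,0,-6.73,1],
    [0,0,0,0,0,-6.73,1],
    [0,0,0,0,0,-6.73,1],
    [0,0,0,0,0,-6.7,1],
    [0.5,3.9,0.5,0,0,0,1],
    [0.5,3.9,1,0,0,0,1],
    [0.5,3.9,1,0,0,0,1],
    [0.5,3.9,1,0,0,0,1],
    [0.5,3.9,1,0,0,0,1],
  ],
)

```text
time: 1.77
tool_pos: [0.3988, -0.4389, 0.2044]
tool_rot: [-0.0, 0.464, 0.886, 0.0]
contact_force: [0.8, -0.9, 0.2]
gripper_width: 0.994
grasp_force: 0.0
```

```bash
cat >> h.py <<'E'
from scipy.spatial.transform import Rotation as Rn
def go(x,y,z,phi=None):
    "print turn about tool z to reach phi, then shift in the turned tool frame (cm)"
    from plant import manip
    s=manip.state();w,*v=s["tool_rot"];R=Rn.from_quat([*v,w]).as_matrix()
    p=np.degrees(np.arctan2(R[1,0],R[0,0])); phi=p if phi is None else phi
    a=(p-phi+180)%360-180; R2=R@Rn.from_rotvec([0,0,np.radians(a)]).as_matrix()
    print("t %.2f pos"%s["time"],s["tool_pos"].round(4),"phi %.2f tilt %s"%(p,R[:2,2].round(4)),"turn %.2f"%a,"shift cm",(R2.T@(np.array([x,y,z])-s["tool_pos"])*100).round(2),
      "F",s["contact_force"].round(1),"gw %.3f gf %.1f"%(s["gripper_width"],s["grasp_force"]),"q6 %.2f"%s["joint_pos"][5])
E
python3 -c "
from h import *;go(.541,-.3085,.024,124.7)"
```

```text
t 1.77 pos [ 0.3988 -0.4389  0.2044] phi 124.65 tilt [-0.0003  0.0006] turn -0.05 shift cm [ 2.61 19.11 18.04] F [ 0.8 -0.9  0.2] gw 0.994 gf 0.0 q6 -1.56
```

move_arm(
  rows=[
    [0.5,3.8,1,0,0,0,1],
    [0.5,3.8,2,0,0,0,1],
    [0.5,3.8,2,0,0,0,1],
    [0.5,3.8,2,0,0,0,1],
    [0.6,3.8,2,0,0,0,1],
    [0,0,2,0,0,0,1],
    [0,0,0,0,0,0,1],
    [0,0,0,0,0,0,1],
  ],
)

```text
time: 2.43
tool_pos: [0.5342, -0.3138, 0.0964]
tool_rot: [-0.002, 0.464, 0.886, 0.0]
contact_force: [0.4, -0.5, 0.0]
gripper_width: 1.001
grasp_force: 0.0
```

```bash
python3 - <<'E'
from h import *
go(.541,-.3085,.024,124.7)
from plant import manip
for n in("scene","top"):
    f=manip.grab_frame(n);np.savez(f"{n}1.npz",**f)
a=np.load("scene1.npz")["img"][120:260,80:280];b=np.load("top1.npz")["img"][140:280,330:530]
cv2.imwrite("pics/g1.png",cv2.convertScaleAbs(cv2.resize(np.hstack([a,b*1]),(800,280)),alpha=1.4))
E
```

```text
t 2.43 pos [ 0.5342 -0.3138  0.0964] phi 124.73 tilt [-0.0035  0.0023] turn 0.03 shift cm [0.02 0.87 7.24] F [ 0.4 -0.5  0. ] gw 1.001 gf 0.0 q6 -1.26
```

View pics/g1.png

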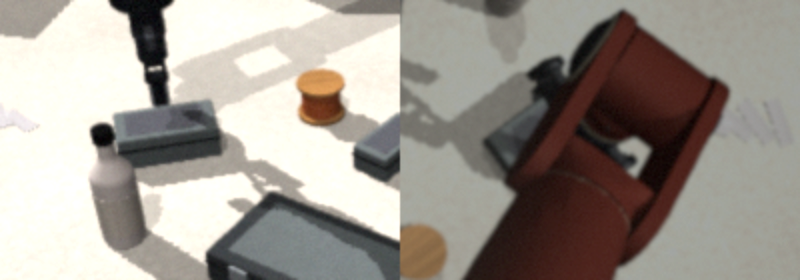

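The gripper stands over the large case, behind the bottle in the scene view. Its shift is 9 mm short, so I'll correct that, descend and close.

move_arm(
  rows=[
    [0,0.87,0,0,0,0,1],
    [0,0,0,0,0,0,1],
    [0,0,1.5,0,0,0,1],
    [0,0,2,0,0,0,1],
    [0,0,2,0,0,0,1],
    [0,0,1.2,0,0,0,1],
    [0,0,0.5,0,0,0,1],
    [0,0,0,0,0,0,1],
    [0,0,0,0,0,0,-1],
    [0,0,0,0,0,0,-1],
    [0,0,0,0,0,0,-1],
    [0,0,0,0,0,0,-1],
    [0,0,0,0,0,0,-1],
    [0,0,0,0,0,0,-1],
  ],
)

```text
time: 3.7
tool_pos: [0.5436, -0.3108, 0.0282]
tool_rot: [0.002, 0.464, 0.886, -0.0]
contact_force: [-0.2, -1.8, 7.4]
gripper_width: 0.785
grasp_force: 71.4
```

```bash
python3 -c "
from h import *;go(.541,-.3085,.024,124.7)"
```

```text
t 3.70 pos [ 0.5436 -0.3108  0.0282] phi 124.69 tilt [ 0.0024 -0.0022] turn -0.01 shift cm [ 0.33 -0.08  0.42] F [-0.2 -1.8  7.4] gw 0.785 gf 71.4 q6 -1.24
```

move_arm(
  rows=[
    [0,0,-0.5,0,0,0,-1],
    [0,0,-1,0,0,0,-1],
    [0,0,-2,0,0,0,-1],
    [0,0,-3,0,0,0,-1],
    [0,0,-3,0,0,0,-1],
    [0,0,-3,0,0,0,-1],
    [0,0,-2.5,0,0,0,-1],
    [0,0,-2,0,0,0,-1],
    [0,0,0,0,0,6.5,-1],
    [0,0,0,0,0,6.5,-1],
    [0,0,0,0,0,6.5,-1],
    [0,0,0,0,0,6.5,-1],
    [0,0,0,0,0,6.5,-1],
    [0,0,0,0,0,6.5,-1],
    [0,0,0,0,0,6.5,-1],
    [0,0,0,0,0,0,-1],
  ],
)

```text
time: 5.03
tool_pos: [0.5418, -0.3092, 0.1955]
tool_rot: [-0.001, 0.771, 0.637, -0.0]
contact_force: [-0.4, 0.3, -3.4]
gripper_width: 0.783
grasp_force: 70.4
```

```bash
python3 - <<'E'
from h import *
t=dict(np.load("top0.npz"));s=dict(np.load("scene0.npz"))
for nm,f,c,w,A,B in(("scene",s,(250,258),80,(214.9,215.9),(318,252)),("top",t,(276,138),70,(217.1,152.6),(323.9,172.4)),("topfar",t,(276,138),70,(227.9,103.4),(332.9,121.1))):
    h=lid(f,c,w,None,-1)[3]
    y0=c[1]-w;x0=c[0]-w
    k=max(cv2.findContours(h,0,cv2.CHAIN_APPROX_NONE)[0],key=cv2.contourArea)
    k=(k.reshape(-1,2)+.5)/4-.5+[x0,y0]
    A=np.array(A);B=np.array(B);u=(B-A)/np.linalg.norm(B-A);n=np.array([-u[1],u[0]])
    L=np.linalg.norm(B-A);d=(k-A)@n;l=(k-A)@u
    q=k[(abs(d)<3)&(l>.1*L)&(l<.9*L)]
    P=plane(f,q,.042)[:,:2];vx,vy,x,y=cv2.fitLine(np.float32(P),cv2.DIST_HUBER,0,.001,.001).ravel()
    print(nm,"yaw of edge",np.degrees(np.arctan2(vx,vy)),"x at y=0:",x+vx/vy*(0-y),"x at .05",x+vx/vy*(.05-y),len(q))
    print(plane(f,[A,B],.042).round(4).tolist())
go(.57,.05,.2,79.2)
E
```

```text
scene yaw of edge 11.265636 x at y=0: 0.65085787 x at .05 0.6608177 228
[[0.625, -0.1252, 0.042], [0.663, 0.1243, 0.042]]
top yaw of edge 11.36162 x at y=0: 0.6459826 x at .05 0.6560295 367
[[0.6692, 0.1233, 0.042], [0.6182, -0.1265, 0.042]]
topfar yaw of edge 11.014176 x at y=0: 0.7658419 x at .05 0.77557373 349
[[0.7898, 0.0985, 0.042], [0.7422, -0.1515, 0.042]]
t 5.03 pos [ 0.5418 -0.3092  0.1955] phi 79.09 tilt [-0.0015  0.0014] turn -0.11 shift cm [35.81 -3.96 -0.4 ] F [-0.4  0.3 -3.4] gw 0.783 gf 70.4 q6 -0.45
```

move_arm(
  rows=[
    [1.5,-0.07,0,0,0,0.3,-1],
    [3,-0.14,0,0,0,0,-1],
    [4,-0.18,0,0,0,0,-1],
    [4,-0.18,0,0,0,0,-1],
    [4,-0.19,0,0,0,0,-1],
    [4,-0.19,0,0,0,0,-1],
    [4,-0.19,0,0,0,0,-1],
    [4,-0.19,0,0,0,0,-1],
    [4,-0.18,0,0,0,0,-1],
    [2.5,-0.12,0,0,0,0,-1],
    [1.5,-0.07,0,0,0,0,-1],
    [0,0,2,0,0,0,-1],
    [0,0,3,0,0,0,-1],
    [0,0,2,0,0,0,-1],
    [0,0,0,0,0,0,-1],
  ],
)

```text
time: 6.28
tool_pos: [0.5916, 0.0521, 0.12]
tool_rot: [-0.004, 0.771, 0.637, -0.004]
contact_force: [-1.8, -0.8, -4.1]
gripper_width: 0.787
grasp_force: 70.2
```

```bash
python3 -c "
from h import *;go(.596,.052,.0285,78.8)"
```

```text
t 6.28 pos [0.5916 0.0521 0.12  ] phi 79.07 tilt [-0.0116  0.0005] turn 0.27 shift cm [0.09 0.54 9.14] F [-1.8 -0.8 -4.1] gw 0.787 gf 70.2 q6 0.15
```

move_arm(
  rows=[
    [0,0.3,0,0,0,0.2,-1],
    [0,0,2,0,0,0,-1],
    [0,0,3,0,0,0,-1],
    [0,0,2,0,0,0,-1],
    [0,0,0.8,0,0,0,-1],
    [0,0,0,0,0,0,-1],
    [0,0,0,0,0,0,-1],
    [0,0,0,0,0,0,-1],
  ],
)

```text
time: 6.95
tool_pos: [0.601, 0.0509, 0.051]
tool_rot: [0.001, 0.773, 0.634, 0.002]
contact_force: [-0.2, -0.5, -3.0]
gripper_width: 0.784
grasp_force: 70.2
```

```bash
python3 -c "
from h import *;go(.596,.052,.0285,78.8)"
```

```text
t 6.95 pos [0.601  0.0509 0.051 ] phi 78.70 tilt [ 0.0044 -0.0002] turn -0.10 shift cm [ 0.01 -0.52  2.25] F [-0.2 -0.5 -3. ] gw 0.784 gf 70.2 q6 0.16
```

move_arm(
  rows=[
    [0,-0.4,0,0,0,0,-1],
    [0,0,0.8,0,0,0,-1],
    [0,0,0.5,0,0,0,-1],
    [0,0,0.2,0,0,0,-1],
    [0,0,0,0,0,0,-1],
    [0,0,0,0,0,0,-1],
    [0,0,0,0,0,0,-1],
  ],
)

```text
time: 7.53
tool_pos: [0.5951, 0.0518, 0.0333]
tool_rot: [0.0, 0.773, 0.634, 0.0]
contact_force: [0.3, -0.2, -2.5]
gripper_width: 0.784
grasp_force: 70.6
```

```bash
python3 -c "
from h import *;go(.596,.052,.0285,78.8)"
```

```text
t 7.53 pos [0.5951 0.0518 0.0333] phi 78.69 tilt [0.0001 0.    ] turn -0.11 shift cm [0.04 0.08 0.48] F [ 0.3 -0.2 -2.5] gw 0.784 gf 70.6 q6 0.16
```

move_arm(
  rows=[
    [0,0,0.3,0,0,0,-1],
    [0,0,0.2,0,0,0,-1],
    [0,0,0,0,0,0,-1],
    [0,0,0,0,0,0,-1],
    [0,0,0,0,0,0,0.7],
    [0,0,0,0,0,0,0.74],
    [0,0,0,0,0,0,0.74],
    [0,0,0,0,0,0,0.74],
  ],
)

```text
time: 8.2
tool_pos: [0.5954, 0.0518, 0.0288]
tool_rot: [0.0, 0.773, 0.634, 0.0]
contact_force: [-0.5, -0.7, 0.2]
gripper_width: 0.87
grasp_force: 0.0
```

```bash
python3 -c "
from h import *;go(.596,.052,.0285,78.8)"
```

```text
t 8.20 pos [0.5954 0.0518 0.0288] phi 78.68 tilt [ 0.0009 -0.    ] turn -0.12 shift cm [0.03 0.05 0.03] F [-0.5 -0.7  0.2] gw 0.870 gf 0.0 q6 0.16
```

move_arm(
  rows=[
    [0,0,-1,0,0,0,0.74],
    [0,0,-2.5,0,0,0,0.74],
    [0,0,-3,0,0,0,0.74],
    [0,0,-2.5,0,0,0,0.74],
    [0,0,0,0,0,-6.93,0.5],
    [0,0,0,0,0,-6.93,0.5],
    [0,0,0,0,0,-6.93,0.5],
    [0,0,0,0,0,-6.93,0.5],
    [0,0,0,0,0,-6.93,0.5],
    [0,0,0,0,0,-6.93,0.5],
    [0,0,0,0,0,-6.93,0.5],
    [0,0,0,0,0,-6.93,0.5],
    [0,0,0,0,0,-6.93,0.5],
    [0,0,0,0,0,-6.93,0.5],
    [0,0,0,0,0,-6.93,0.5],
    [0,0,0,0,0,-6.93,0.5],
    [0,0,0,0,0,-6.93,0.5],
    [2,0,0,0,0,0,0.5],
    [2,0,0,0,0,0,0.5],
    [2,0,0,0,0,0,0.5],
  ],
)

```text
time: 9.87
tool_pos: [0.5358, 0.0635, 0.1192]
tool_rot: [0.0, 0.098, 0.995, 0.0]
contact_force: [0.6, -0.4, 0.0]
gripper_width: 0.749
grasp_force: 0.0
```

```bash
python3 - <<'E'
from h import *
from plant import manip
for n in("scene","top"):
    f=manip.grab_frame(n);np.savez(f"{n}2.npz",**f)
go(.5954-.0568,.0518+.011,.03,168.8)
a=np.load("scene2.npz")["img"][130:330,160:360];b=np.load("top2.npz")["img"][100:300,170:370]
cv2.imwrite("pics/g2.png",cv2.convertScaleAbs(cv2.resize(np.hstack([a,b]),(800,400)),alpha=1.4))
E
```

```text
t 9.97 pos [0.534  0.064  0.1184] phi 168.82 tilt [-0.0013  0.0002] turn 0.02 shift cm [-0.48 -0.03  8.83] F [ 1.2 -0.3  0.4] gw 0.749 gf 0.0 q6 -1.39
```

View pics/g2.png

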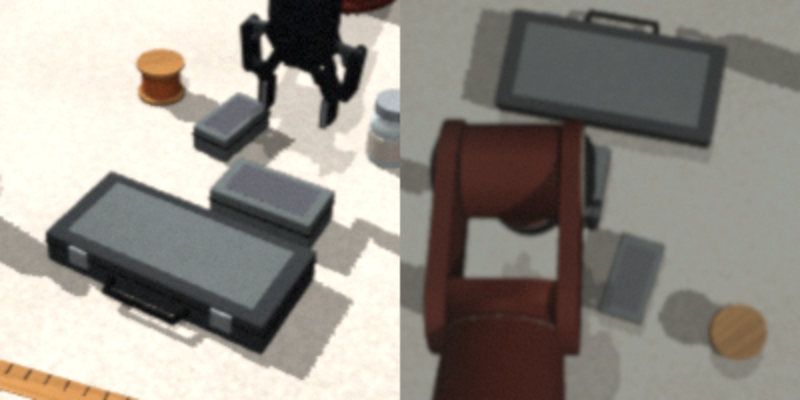

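The large case lies in front of the chest with a small gap, and the fingers hang clear behind it. Now descend and push.

move_arm(
  rows=[
    [0,0,2,0,0,0,0.5],
    [0,0,3,0,0,0,0.5],
    [0,0,2.7,0,0,0,0.5],
    [0,0,1.4,0,0,0,0.5],
    [0,0,0,0,0,0,0.5],
    [0,0,0,0,0,0,0.5],
    [-0.5,0,0,0,0,0,0.5],
    [-0.5,0,0,0,0,0,0.5],
    [-0.5,0,0,0,0,0,0.5],
    [-0.5,0,0,0,0,0,0.5],
    [-0.4,0,0,0,0,0,0.5],
    [-0.4,0,0,0,0,0,0.5],
    [-0.4,0,0,0,0,0,0.5],
    [-0.3,0,0,0,0,0,0.5],
    [-0.2,0,0,0,0,0,0.5],
    [0,0,0,0,0,0,0.5],
    [0,0,0,0,0,0,0.5],
  ],
)

```text
time: 11.38
tool_pos: [0.5731, 0.0562, 0.0274]
tool_rot: [0.001, 0.098, 0.995, 0.0]
contact_force: [-1.5, 0.1, -0.4]
gripper_width: 0.745
grasp_force: 0.4
```

```bash
python3 -c "
from h import *;go(.5954,.0518,.03,168.8)"
```

```text
t 11.38 pos [0.5731 0.0562 0.0274] phi 168.77 tilt [ 0.0015 -0.0001] turn -0.03 shift cm [-2.27  0.   -0.25] F [-1.5  0.1 -0.4] gw 0.745 gf 0.4 q6 -1.41
```

move_arm(
  rows=[
    [-0.15,0,0,0,0,0,0.5],
    [-0.1,0,0,0,0,0,0.5],
    [-0.1,0,0,0,0,0,0.5],
    [0,0,0,0,0,0,0.5],
    [0,0,0,0,0,0,0.5],
  ],
)

```text
time: 11.8
tool_pos: [0.5758, 0.0556, 0.0272]
tool_rot: [-0.0, 0.098, 0.995, 0.0]
contact_force: [-3.9, 0.4, 2.3]
gripper_width: 0.75
grasp_force: 1.9
```

move_arm(
  rows=[
    [-0.1,0,0,0,0,0,0.5],
    [-0.1,0,0,0,0,0,0.5],
    [0,0,0,0,0,0,0.5],
  ],
)

```text
time: 12.05
tool_pos: [0.5773, 0.0554, 0.0272]
tool_rot: [-0.001, 0.098, 0.995, 0.0]
contact_force: [-6.7, 2.5, 4.8]
gripper_width: 0.749
grasp_force: 3.3
```

move_arm(
  rows=[
    [-0.1,0,0,0,0,0,0.5],
    [-0.1,0,0,0,0,0,0.5],
    [0,0,0,0,0,0,0.5],
  ],
)

```text
time: 12.3
tool_pos: [0.5772, 0.0554, 0.0271]
tool_rot: [-0.004, 0.098, 0.995, 0.0]
contact_force: [-14.6, 2.1, 13.0]
gripper_width: 0.752
grasp_force: 7.5
```

move_arm(
  rows=[
    [-0.1,0,0,0,0,0,0.5],
    [-0.1,0,0,0,0,0,0.5],
    [0,0,0,0,0,0,0.5],
  ],
)

```text
time: 12.55
tool_pos: [0.5773, 0.0554, 0.0271]
tool_rot: [-0.007, 0.098, 0.995, 0.0]
contact_force: [-22.0, 3.7, 19.7]
gripper_width: 0.749
grasp_force: 11.6
```

The arm stalls at x = 0.5773 with the force rising, so the case is against the chest. Back off, lift and turn toward the middle case.

move_arm(
  rows=[
    [0.3,0,0,0,0,0,0.5],
    [0.5,0,0,0,0,0,0.5],
    [0.7,0,0,0,0,0,0.5],
    [0,0,-2,0,0,0,0.5],
    [0,0,-3,0,0,0,0.5],
    [0,0,-3,0,0,0,0.5],
    [2,0,-2,0,0,0,0.5],
    [3,-2,0,0,0,0,0.5],
    [3,-3,0,0,0,3.5,0.5],
    [3,-3,0,0,0,3.5,0.5],
    [0,0,0,0,0,0,0.5],
  ],
)

```text
time: 13.47
tool_pos: [0.4372, 0.0019, 0.1244]
tool_rot: [-0.002, 0.16, 0.987, -0.001]
contact_force: [0.2, 0.8, -1.0]
gripper_width: 0.749
grasp_force: 0.0
```

```bash
python3 - <<'E'
from h import *
from plant import manip
for n in("scene","top"):
    f=manip.grab_frame(n);np.savez(f"{n}3.npz",**f)
a=np.load("scene3.npz")["img"][130:330,160:360];b=np.load("top3.npz")["img"][100:300,170:370]
cv2.imwrite("pics/g3.png",cv2.convertScaleAbs(cv2.resize(np.hstack([a,b]),(800,400)),alpha=1.4))
t2=dict(np.load("top2.npz"));s2=dict(np.load("scene2.npz"))
for c in(None,-1,0): 
  if c is not None: r=rect(t2,(286,240),32,.036,None,c);print("M top",r[0].round(4),np.round(r[1:],1))
q=rect(s2,(276,193),30,.036,50);print("M sc",q[0].round(4),np.round(q[1:],1))
go(.4655,-.0349,.022,161.8)
E
```

```text
M top [ 0.4659 -0.0348] [ 94.1  50.1 -18.3]
M top [ 0.4658 -0.0348] [ 92.2  48.6 -18.1]
M sc [ 0.4672 -0.032 ] [ 99.5  51.2 -17.9]
t 13.57 pos [0.4426 0.0028 0.127 ] phi 161.69 tilt [ 0.002  -0.0003] turn -0.11 shift cm [-3.33 -2.87 10.5 ] F [0.1 0.6 0.5] gw 0.748 gf 0.0 q6 -1.41
```

View pics/g3.png

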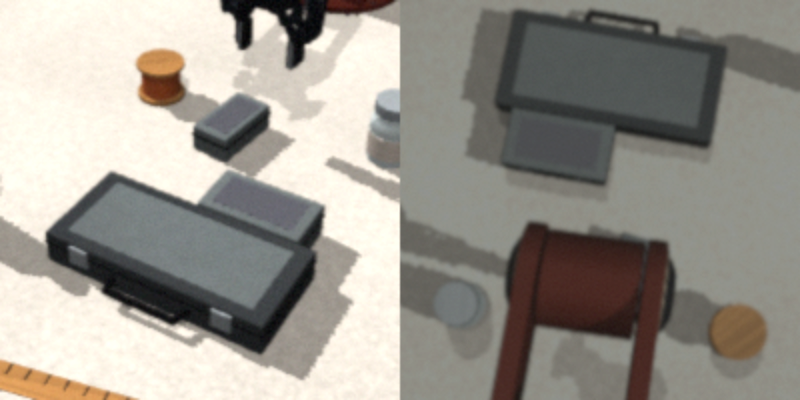

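The large case sits flush in front of the chest: near lid edge at about (221,184)–(272,191) in the top picture, with no visible gap. The middle case is at (0.466,−0.0345). Approach it, and also measure the large case's place.

```bash
python3 - <<'E'
from h import *
t=dict(np.load("top3.npz"));s=dict(np.load("scene3.npz"))
P=plane(t,[(221.5,184),(272,191.5),(277,160),(226,154.5)],.044)[:,:2];print(P.round(4).tolist())
g=cv2.convertScaleAbs(t["img"].mean(2))
# near edge & end edges of the case by cool mask contour
q,h,A,m,a=lid(t,(248,172),34,45,-1)
k=max(cv2.findContours(m,0,cv2.CHAIN_APPROX_NONE)[0],key=cv2.contourArea).reshape(-1,2);k=(k+.5)/4-.5+[214,138]
W=plane(t,k,.044)[:,:2]
u=np.array([np.cos(np.radians(78.8)),np.sin(np.radians(78.8))]);n=np.array([u[1],-u[0]])
c=P.mean(0);l=(W-c)@u;d=(W-c)@n
e=W[(abs(d+.034)<.006)&(abs(l)<.05)]
vx,vy,x,y=cv2.fitLine(np.float32(e),cv2.DIST_HUBER,0,.001,.001).ravel();print("near edge yaw",np.degrees(np.arctan2(vy,vx)),"d",((e-c)@n).mean())
print("c",c,"ends",[(np.median(l[(abs(d)<.02)&(l*sg>.04)])).round(4) for sg in(1,-1)])
C=np.array([.7055,-.0136]);print("chest y of c",(c-C)@u)
E
```

```text
[[0.5937, 0.1123], [0.5744, -0.0049], [0.6487, -0.0174], [0.6638, 0.1021]]
near edge yaw 78.82852 d -0.031358120987997555
c [0.62013282 0.04803154] ends [np.float64(0.0617), np.float64(-0.0598)]
chest y of c 0.043876539344131306
```

move_arm(
  rows=[
    [-1.1,-1,1,0,0,0,0.7],
    [-1.1,-1,2,0,0,0,0.7],
    [-1,-0.8,1,0,0,0,0.7],
    [0,0,0,0,0,0,0.7],
    [0,0,0,0,0,0,0.7],
    [0,0,0,0,0,0,0.7],
  ],
)

```text
time: 14.07
tool_pos: [0.4662, -0.033, 0.088]
tool_rot: [0.001, 0.158, 0.987, 0.0]
contact_force: [-0.4, 0.3, 0.5]
gripper_width: 0.852
grasp_force: 0.0
```

```bash
python3 -c "
from h import *;go(.466,-.0345,.022,161.8)"
```

```text
t 14.07 pos [ 0.4662 -0.033   0.088 ] phi 161.81 tilt [0.0012 0.    ] turn 0.01 shift cm [-0.02 -0.16  6.6 ] F [-0.4  0.3  0.5] gw 0.852 gf 0.0 q6 -1.48
```

move_arm(
  rows=[
    [0,-0.1,1.5,0,0,0,0.7],
    [0,0,2,0,0,0,0.7],
    [0,0,1.8,0,0,0,0.7],
    [0,0,0.8,0,0,0,0.7],
    [0,0,0,0,0,0,0.7],
    [0,0,0,0,0,0,-1],
    [0,0,0,0,0,0,-1],
    [0,0,0,0,0,0,-1],
    [0,0,0,0,0,0,-1],
    [0,0,0,0,0,0,-1],
    [0,0,0,0,0,0,-1],
  ],
)

```text
time: 14.98
tool_pos: [0.4663, -0.0344, 0.028]
tool_rot: [0.002, 0.158, 0.987, 0.0]
contact_force: [-0.1, 1.3, 7.0]
gripper_width: 0.596
grasp_force: 65.8
```

```bash
python3 -c "
from h import *;go(.466,-.0345,.022,161.8)"
```

```text
t 14.98 pos [ 0.4663 -0.0344  0.028 ] phi 161.78 tilt [ 0.003  -0.0003] turn -0.02 shift cm [ 0.02 -0.02  0.6 ] F [-0.1  1.3  7. ] gw 0.596 gf 65.8 q6 -1.49
```

move_arm(
  rows=[
    [0,0,-0.5,0,0,0,-1],
    [0,0,-1.5,0,0,0,-1],
    [0,0,-3,0,0,0,-1],
    [0,0,-3,0,0,0,-1],
    [0,0,-3,0,0,0,-1],
    [0,0,-3,0,0,0,-1],
    [0,0,0,0,0,6.91,-1],
    [0,0,0,0,0,6.91,-1],
    [0,0,0,0,0,6.91,-1],
    [0,0,0,0,0,6.91,-1],
    [0,0,0,0,0,6.91,-1],
    [0,0,0,0,0,6.91,-1],
    [0,0,0,0,0,6.91,-1],
    [0,0,0,0,0,6.91,-1],
    [0,0,0,0,0,6.91,-1],
    [0,0,0,0,0,6.91,-1],
    [0,0,0,0,0,6.91,-1],
    [0,0,0,0,0,6.91,-1],
    [0,0,0,0,0,0,-1],
    [0,0,0,0,0,0,-1],
  ],
)

```text
time: 16.65
tool_pos: [0.4642, -0.0342, 0.1656]
tool_rot: [-0.001, 0.771, 0.636, -0.001]
contact_force: [0.2, 1.2, -3.3]
gripper_width: 0.593
grasp_force: 64.6
```

```bash
python3 -c "
from h import *;go(.6219,.0492,.073,78.8)"
```

```text
t 16.65 pos [ 0.4642 -0.0342  0.1656] phi 79.03 tilt [-0.0014  0.0002] turn 0.23 shift cm [11.24 13.87  9.24] F [ 0.2  1.2 -3.3] gw 0.593 gf 64.6 q6 -0.04
```

move_arm(
  rows=[
    [1.2,1.5,0,0,0,0.2,-1],
    [2,2.5,0,0,0,0,-1],
    [2.5,3,0,0,0,0,-1],
    [2.5,3,0,0,0,0,-1],
    [2,2.5,0,0,0,0,-1],
    [1,1.3,0,0,0,0,-1],
    [0,0,1.5,0,0,0,-1],
    [0,0,2,0,0,0,-1],
    [0,0,2,0,0,0,-1],
    [0,0,1,0,0,0,-1],
    [0,0,0,0,0,0,-1],
    [0,0,0,0,0,0,-1],
    [0,0,0,0,0,0,-1],
    [0,0,0,0,0,0,-1],
  ],
)

```text
time: 17.82
tool_pos: [0.6233, 0.0484, 0.1032]
tool_rot: [0.001, 0.773, 0.634, 0.001]
contact_force: [0.7, -1.7, -3.0]
gripper_width: 0.596
grasp_force: 64.6
```

```bash
python3 -c "
from h import *;go(.6219,.0492,.072,78.8)"
```

```text
t 17.82 pos [0.6233 0.0484 0.1032] phi 78.68 tilt [ 0.0031 -0.0002] turn -0.12 shift cm [ 0.05 -0.16  3.12] F [ 0.7 -1.7 -3. ] gw 0.596 gf 64.6 q6 0.16
```

move_arm(
  rows=[
    [0,-0.1,1,0,0,0,-1],
    [0,0,1,0,0,0,-1],
    [0,0,0.6,0,0,0,-1],
    [0,0,0,0,0,0,-1],
    [0,0,0,0,0,0,-1],
    [0,0,0.2,0,0,0,-1],
    [0,0,0,0,0,0,-1],
    [0,0,0,0,0,0,-1],
  ],
)

```text
time: 18.48
tool_pos: [0.6213, 0.0487, 0.0735]
tool_rot: [0.0, 0.774, 0.634, 0.0]
contact_force: [0.9, -0.2, -2.9]
gripper_width: 0.593
grasp_force: 64.8
```

```bash
python3 -c "
from h import *;go(.6219,.0492,.072,78.8)"
```

```text
t 18.48 pos [0.6213 0.0487 0.0735] phi 78.66 tilt [ 0.0003 -0.    ] turn -0.14 shift cm [0.06 0.04 0.15] F [ 0.9 -0.2 -2.9] gw 0.593 gf 64.8 q6 0.16
```

move_arm(
  rows=[
    [0,0,0.1,0,0,0,-1],
    [0,0,0.1,0,0,0,-1],
    [0,0,0,0,0,0,-1],
    [0,0,0,0,0,0,-1],
  ],
)

```text
time: 18.82
tool_pos: [0.6215, 0.0487, 0.072]
tool_rot: [0.0, 0.774, 0.634, 0.0]
contact_force: [-1.4, 0.6, 2.3]
gripper_width: 0.595
grasp_force: 65.2
```

Contact (Fz up). Release and lift, then turn toward the small case (48.5°).

move_arm(
  rows=[
    [0,0,0,0,0,0,0.3],
    [0,0,0,0,0,0,0.4],
    [0,0,0,0,0,0,0.4],
    [0,0,-0.8,0,0,0,0.4],
    [0,0,-2,0,0,0,0.4],
    [0,0,-3,0,0,0,0.4],
    [0,0,-3,0,0,0,0.4],
    [0,0,0,0,0,6.05,0.4],
    [0,0,0,0,0,6.05,0.4],
    [0,0,0,0,0,6.05,0.4],
    [0,0,0,0,0,6.05,0.4],
    [0,0,0,0,0,6.05,0.4],
    [0,0,0,0,0,0,0.4],
    [0,0,0,0,0,0,0.4],
  ],
)

```text
time: 19.98
tool_pos: [0.6214, 0.0487, 0.1599]
tool_rot: [0.0, 0.912, 0.411, 0.0]
contact_force: [-0.0, -0.2, 0.1]
gripper_width: 0.699
grasp_force: 0.0
```

```bash
python3 -c "
from h import *;go(.5240,.2913,.026,48.5)"
```

```text
t 19.98 pos [0.6214 0.0487 0.1599] phi 48.56 tilt [ 0.0007 -0.0001] turn 0.06 shift cm [ 11.72 -23.38  13.38] F [-0.  -0.2  0.1] gw 0.699 gf 0.0 q6 0.68
```

move_arm(
  rows=[
    [0.8,-1.6,0,0,0,0,0.4],
    [1.6,-3.2,0,0,0,0,0.4],
    [1.8,-3.6,0,0,0,0,0.4],
    [1.9,-3.8,0,0,0,0,0.4],
    [1.9,-3.8,1,0,0,0,0.4],
    [1.8,-3.6,2,0,0,0,0.4],
    [1.3,-2.5,2,0,0,0,0.4],
    [0.6,-1.3,2,0,0,0,0.4],
    [0,0,1,0,0,0,0.4],
    [0,0,0,0,0,0,0.4],
    [0,0,0,0,0,0,0.4],
    [0,0,0,0,0,0,0.4],
  ],
)

```text
time: 20.98
tool_pos: [0.5274, 0.2856, 0.0827]
tool_rot: [0.0, 0.912, 0.41, 0.001]
contact_force: [0.4, -0.2, 0.8]
gripper_width: 0.694
grasp_force: 0.0
```

```bash
python3 - <<'E'
from h import *
from plant import manip
go(.5240,.2913,.026,48.5)
for n in("scene","top"):
    f=manip.grab_frame(n);np.savez(f"{n}4.npz",**f)
t=np.load("top4.npz")["img"];s=np.load("scene4.npz")["img"]
cv2.imwrite("pics/g4.png",cv2.convertScaleAbs(cv2.resize(np.hstack([s[160:330,170:450],t[110:280,100:380]]),(800,243)),alpha=1.3))
E
```

```text
t 20.98 pos [0.5274 0.2856 0.0827] phi 48.37 tilt [0.0022 0.0006] turn -0.13 shift cm [ 0.19 -0.64  5.66] F [ 0.4 -0.2  0.8] gw 0.694 gf 0.0 q6 1.10
```

View pics/g4.png

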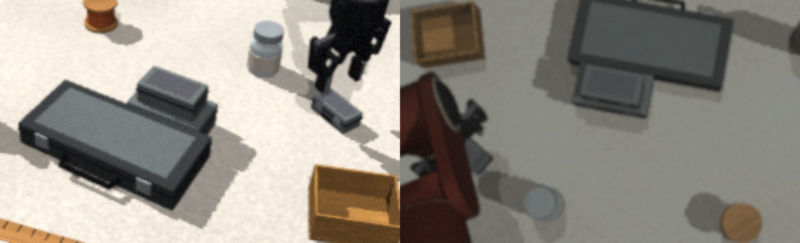

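The middle case rests on the large one (lid around (249,167) in top), and the gripper hangs over the small case. Correct the shift and grasp.

move_arm(
  rows=[
    [0.2,-0.6,0,0,0,0,0.4],
    [0,0,1.5,0,0,0,0.4],
    [0,0,2,0,0,0,0.4],
    [0,0,1.6,0,0,0,0.4],
    [0,0,0.8,0,0,0,0.4],
    [0,0,0,0,0,0,0.4],
    [0,0,0,0,0,0,0.4],
    [0,0,0,0,0,0,-1],
    [0,0,0,0,0,0,-1],
    [0,0,0,0,0,0,-1],
    [0,0,0,0,0,0,-1],
    [0,0,0,0,0,0,-1],
    [0,0,0,0,0,0,-1],
  ],
)

```text
time: 22.17
tool_pos: [0.5242, 0.2923, 0.0241]
tool_rot: [0.0, 0.912, 0.41, 0.002]
contact_force: [-0.6, -0.2, 5.7]
gripper_width: 0.433
grasp_force: 62.0
```

```bash
python3 - <<'E'
from h import *
go(.5240,.2913,.026,48.5)
t=dict(np.load("top4.npz"));s=dict(np.load("scene4.npz"))
for c in(.3,):
    for th in(None,48,52):
        r=rect(t,(249,167),24,.080,th,-1);print(th,r[0].round(4),np.round(r[1:],1))
# inner panel of lid: purple tint (R>G) in both views, centre by moments
for n,f,c,w in(("top",t,(249,167),22),("scene",s,(230,222),30)):
    im=cv2.GaussianBlur(f["img"],(0,0),1).astype(float);x,y=c
    a=im[y-w:y+w,x-w:x+w];m=((a[...,1]<np.minimum(a[...,0],a[...,2])+.5)&(a[...,0]>a[...,2]-2)).astype(np.uint8)
    k=max(cv2.findContours(m,0,2)[0],key=cv2.contourArea);R=cv2.minAreaRect(k)
    P=plane(f,np.float64(k.reshape(-1,2))+[x-w,y-w],.080)[:,:2];Q=cv2.minAreaRect(np.float32(P*1000));print(n,R,Q)
E
```

```text
t 22.17 pos [0.5242 0.2923 0.0241] phi 48.40 tilt [0.0031 0.0013] turn -0.10 shift cm [-0.09  0.05 -0.19] F [-0.6 -0.2  5.7] gw 0.433 gf 62.0 q6 1.11
None [0.6272 0.0475] [110.6 108.9  -0.6]
48 [0.6139 0.0423] [111.4  64.6  78.8]
52 [0.6138 0.0416] [110.1  62.5  78.7]
top ((16.0, 26.500001907348633), (0.7071067094802856, 2.1213202476501465), 45.0) ((615.3270874023438, 59.421382904052734), (1.6213226318359375, 4.773783206939697), 44.97367477416992)
scene ((55.10000991821289, 40.30000305175781), (2.2360680103302, 0.4472135603427887), 26.56505012512207) ((688.2322998046875, -4.794221878051758), (5.157147407531738, 1.225186824798584), 72.40686798095703)
```

move_arm(
  rows=[
    [0,0,-0.5,0,0,0,-1],
    [0,0,-1.5,0,0,0,-1],
    [0,0,-3,0,0,0,-1],
    [0,0,-3,0,0,0,-1],
    [0,0,-3,0,0,0,-1],
    [0,0,-3,0,0,0,-1],
    [0,0,-2,0,0,0,-1],
    [0,0,0,0,0,-6.06,-1],
    [0,0,0,0,0,-6.06,-1],
    [0,0,0,0,0,-6.06,-1],
    [0,0,0,0,0,-6.06,-1],
    [0,0,0,0,0,-6.06,-1],
    [0,0,0,0,0,0,-1],
    [0,0,0,0,0,0,-1],
  ],
)

```text
time: 23.33
tool_pos: [0.5222, 0.2915, 0.1815]
tool_rot: [-0.0, 0.774, 0.633, -0.001]
contact_force: [1.0, 0.2, -1.1]
gripper_width: 0.432
grasp_force: 61.1
```

```bash
python3 -c "
from h import *;go(.6215,.0492,.104,78.7)"
```

```text
t 23.33 pos [0.5222 0.2915 0.1815] phi 78.55 tilt [-0.0013 -0.0005] turn -0.15 shift cm [-21.81  14.49   7.75] F [ 1.   0.2 -1.1] gw 0.432 gf 61.1 q6 0.58
```

move_arm(
  rows=[
    [-1.4,0.9,0,0,0,0,-1],
    [-2.4,1.6,0,0,0,0,-1],
    [-3,2,0,0,0,0,-1],
    [-3.2,2.1,0,0,0,0,-1],
    [-3.2,2.1,0,0,0,0,-1],
    [-3.2,2.1,0,0,0,0,-1],
    [-2.8,1.9,0,0,0,0,-1],
    [-1.6,1.1,0,0,0,0,-1],
    [-1,0.6,0,0,0,0,-1],
    [0,0,1,0,0,0,-1],
    [0,0,2,0,0,0,-1],
    [0,0,1.5,0,0,0,-1],
    [0,0,0.5,0,0,0,-1],
    [0,0,0,0,0,0,-1],
    [0,0,0,0,0,0,-1],
    [0,0,0,0,0,0,-1],
  ],
)

```text
time: 24.67
tool_pos: [0.6218, 0.0504, 0.1333]
tool_rot: [0.001, 0.773, 0.634, 0.001]
contact_force: [-0.6, -0.2, -1.1]
gripper_width: 0.434
grasp_force: 61.2
```

```bash
python3 -c "
from h import *;go(.6215,.0492,.104,78.7)"
```

```text
t 24.67 pos [0.6218 0.0504 0.1333] phi 78.74 tilt [0.0018 0.0001] turn 0.04 shift cm [-0.13 -0.01  2.93] F [-0.6 -0.2 -1.1] gw 0.434 gf 61.2 q6 0.16
```

move_arm(
  rows=[
    [-0.1,0,1,0,0,0,-1],
    [0,0,1,0,0,0,-1],
    [0,0,0.6,0,0,0,-1],
    [0,0,0,0,0,0,-1],
    [0,0,0,0,0,0,-1],
    [0,0,0.1,0,0,0,-1],
    [0,0,0,0,0,0,-1],
    [0,0,0,0,0,0,-1],
  ],
)

```text
time: 25.33
tool_pos: [0.6209, 0.0488, 0.1049]
tool_rot: [-0.0, 0.773, 0.634, -0.0]
contact_force: [-0.7, -0.2, -2.3]
gripper_width: 0.431
grasp_force: 61.2
```

move_arm(
  rows=[
    [0,0,0.1,0,0,0,-1],
    [0,0,0.1,0,0,0,-1],
    [0,0,0,0,0,0,-1],
    [0,0,0,0,0,0,-1],
  ],
)

```text
time: 25.67
tool_pos: [0.6213, 0.0487, 0.1042]
tool_rot: [0.0, 0.773, 0.634, 0.0]
contact_force: [-3.5, -0.5, 6.2]
gripper_width: 0.435
grasp_force: 61.9
```

Contact at the expected height. Release, lift and retreat toward the robot, then look.

move_arm(
  rows=[
    [0,0,0,0,0,0,0.1],
    [0,0,0,0,0,0,0.2],
    [0,0,0,0,0,0,0.2],
    [0,0,-0.8,0,0,0,0.2],
    [0,0,-2,0,0,0,0.2],
    [0,0,-3,0,0,0,0.2],
    [0,0,-3,0,0,0,0.2],
    [0,0,-3,0,0,0,0.2],
    [0,-3,0,0,0,0,0.2],
    [0,-4,0,0,0,0,0.2],
    [0,-4,0,0,0,0,0.2],
    [0,-4,0,0,0,0,0.2],
    [0,-3,0,0,0,0,0.2],
    [0,0,0,0,0,0,0.2],
    [0,0,0,0,0,0,0.2],
    [0,0,0,0,0,0,0.2],
  ],
)

```text
time: 27.0
tool_pos: [0.4453, 0.084, 0.2221]
tool_rot: [0.001, 0.773, 0.634, 0.001]
contact_force: [-0.5, 0.2, 0.3]
gripper_width: 0.6
grasp_force: 0.0
```

```bash
python3 - <<'E'
from h import *
from plant import manip
go(.6215,.0492,.104,78.7)
for n in("scene","top"):
    f=manip.grab_frame(n);np.savez(f"{n}5.npz",**f)
t=np.load("top5.npz")["img"];s=np.load("scene5.npz")["img"]
cv2.imwrite("pics/g5.png",cv2.convertScaleAbs(np.hstack([cv2.resize(s[180:280,180:280],(400,400)),cv2.resize(t[120:220,200:300],(400,400))]),alpha=1.4))
E
```

```text
t 27.00 pos [0.4453 0.084  0.2221] phi 78.71 tilt [ 0.0021 -0.0001] turn 0.01 shift cm [ 0.04 17.93 11.84] F [-0.5  0.2  0.3] gw 0.600 gf 0.0 q6 0.22
```

View pics/g5.png

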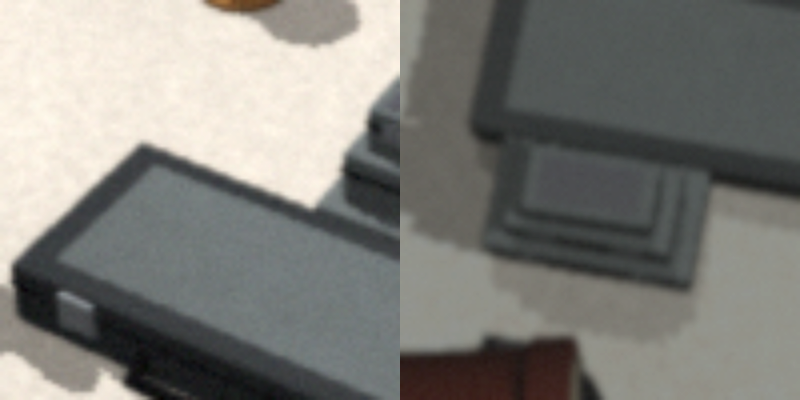

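The top view shows three nested lids, with near edges from about (221,182)–(272,192) for the large case to (230,172)–(264,178) for the small one. A quick numeric check of the overhang comes next.

```bash
python3 - <<'E'
from h import *
t=dict(np.load("top5.npz"))
u=np.array([.194,.981]);n=np.array([.981,-.194])
for nm,p,z,w in(("L",[(221.25,182.5),(272.5,192)],.044,.034),("M",[(225.75,175.5),(267,183.25)],.080,.026),("S",[(230.5,172),(263.75,178)],.110,.019)):
    P=plane(t,p,z)[:,:2];d=P[0]-P[1];c=P.mean(0)+w*n
    print(nm,"len %.4f yaw %.1f"%(np.linalg.norm(d),np.degrees(np.arctan2(d[1],d[0]))),"centre u,n",round(c@u,4),round(c@n,4))
E
```

```text
L len 0.1214 yaw 78.6 centre u,n 0.166 0.5977
M len 0.0948 yaw 78.4 centre u,n 0.1669 0.6018
S len 0.0743 yaw 78.8 centre u,n 0.1639 0.5997
```

```bash
python3 -c "
from plant import manip;print(manip.job_done())"
```

```text
the job is handed in; nothing more can be done
None
```

The three cases are stacked flush against the chest, centred within about 4 mm of each other by camera measurement, and the job was handed in at about 27 s of the 72 s allowed; no verdict was returned.

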